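# Load a panel into the lever-lifted box press

### The job

Press the long end of the bench press's lever down until the spring catch keeps it there and the heavy flap stays up, then push the framed panel along its guide, under the flap, until it is fully home against the back stop. Then press the catch's thumb tab so that the lever is let go and the flap comes down and clamps the panel's terminal box. Only press and push: pick nothing up, keep your hand off the flap itself, leave the other things where they are.

Things in the scene. Friction and masses are not known exactly. Their poses are not given: they have to be found in the camera images.
- press: Bench press, fixed: aluminium bed plate 335 x 245 mm, top at z = 8 mm. Origin on the bench below the middle of the guide, under the shut flap's front edge; x along the guide toward the back stop, y to the lever's side (left), z up. Guide: two rails along x, inner faces at y = +-66.5 mm, tops at z = 20 mm, from x = -134 to 100 mm. Lever line y = 100 mm, guide fork x = -110 mm, prongs to z = 100 mm.
- lever: Loose steel bar 18 x 10 mm, 230 mm long, resting by a cross pin in an open-topped cradle. Origin on the pin. Its short end (50 mm, round nose) is under the flap's front edge; its long end (175 mm, rubber grip) points to the press's -x and stands up at the start. Body axes parallel to the press's at the start; in them the bar rises 0.286 rad toward the long end. Bar stays down when the catch holds it.
- lever_end (a point): Where to press: top face of the lever's rubber grip (58 x 23 mm), 150 mm from the pin. Starts about 112 mm above the bench and moves in an arc about the pin; the catch snaps over the bar when it is about 30 mm up, a bump stop ends the travel about 7 mm lower. Takes about 5 to 15 N.
- flap (a joint): Hinge of the heavy damped flap (3.3 kg), rad: 0 shut and empty, as at the start; about 0.06 when its pad lies on the terminal box of a panel that is home; about 0.23 when the lever is held down by the catch.
- flap_lip (a point): Middle of the front top edge of the heavy flap, a grey steel plate 118 x 172 x 12 mm with a rubber-faced pad below. Shut, it covers x = 0 to 120, y = -53 to 119 mm of the press, top at z = 70 mm, ribs to 85 mm; held open, this edge is about 27 mm higher.
- catch (a joint): Spring catch, rad: 0 when hooked in (its rest position), grows as it is pushed outward or its tab is pressed; the lever is let go at about 0.2 to 0.26, its stop is at 0.32.
- catch_tab (a point): Top of the catch's thumb tab, a rubber pad 26 x 20 mm sticking out to the left of the lever; 37 mm above the bench at rest. Pressed down about 15 mm, with 5 to 16 N, it opens the catch; then the lever's long end, 53 mm to the right of here, swings up.
- panel: Framed panel face down on the bed between the rails: aluminium frame 170 (x) x 130 (y) x 15 mm high, white back sheet, black terminal box fixed on it (64 x 100 mm, top 33 mm above the panel's underside). About 0.5 kg. Origin at the middle of its underside, x along the guide to the stop. Home: origin at x = 15 mm of the press. Starts 70 to 105 mm short of that.
- tape_measure: Tape measure, 80 x 62 x 37 mm, loose; leave alone. Origin at the middle of its underside.
- spool_solder: Small grey wire spool, 54 mm across, 32 mm high, loose; leave alone. Origin at the middle of its underside.
- side_cutters: Red-handled side cutters, 173 mm long, 15 mm high, loose; leave alone. Origin at the middle of its underside.
- cradle (a point): The fulcrum: where the lever's pin lies in the cradle: x = -40, y = 100, z = 64 mm of the press; the cradle's tops are at z = 78 mm.
- stop (a point): Middle of the back stop's face, x = 100 mm of the press, 15 mm above the bench; the panel's far frame edge touches it when home.

How it is judged:
By the outcome, as a careful person would: the job done as asked, in the order asked, and still so for the second after the job is handed in, with the robot touching nothing.
It also fails if it takes over 61 s, if anything falls off the work surface, if the arm or the gripper's body presses on something with over 40 N, if the wrist force passes 120 N, or if a joint passes its speed limit or range.

### The arm

A 6-joint arm with a two-finger parallel gripper is mounted at the origin on a cart in front of the work surface, level with it; the furniture and walls round the work are solid. World frame = base frame: x ahead of the robot, y to its left, z up, the work surface at z = 0. Lengths are in mm, angles in rad, forces in N, time in s.
With the tool pointing down it reaches from about 400 to 925 mm from the base axis. Payload 12.5 kg.
Tool frame: the origin (TCP) lies at the very end of the fingers, on their centre line; the grasp point (between the pads) lies 19 mm behind it; z points along the fingers, y is the line along which they close (so a half turn about z gives the same grasp; the last joint's range is limited). The gripper opens to 95 mm and grips with 3 to 60 N. Pads are 20 mm wide; open, the fingers measure 119 mm over their backs; the gripper's body (75 mm by 180 mm) begins 59 mm behind the grasp point.
Start: joints at [-1.293, 0.491, 1.559, -0, 1.092, -0.106], TCP at [234.053, -579.539, 214.661] pointing down, gripper open.
Joint ranges: [-3.1, 3.1], [-0.84, 2.19], [0.05, 2.79], [-1.13, 4.28], [0.06, 2.93], [-2.69, 2.69]. Speed limits (rad/s): [2.22, 2.22, 2.79, 3.14, 3.14, 3.14].

### API

Orientations are given as [roll, pitch, yaw] about the fixed x, y, z axes, in that order (R = Rz(yaw) Ry(pitch) Rx(roll)).
In Python, from cell import state, imaging, env, spot_in, mark_of gives the robot as it stands. The module is installed in compiled form; this text tells all that it offers.
- The arm moves only by the tool step_arm, never from a script. Its argument "increments" is a list of rows, each an object with "slide": the shift along the tool's x, y, z in m, a list of three; "roll": the turn about the tool's z in rad. A call has 1 to 5 rows; each row is the pose to reach, as a shift and turn from the pose commanded when the call began, along the tool's axes at that moment; what a row does not reach only later rows make up. A row lasts 1/8 s, in which the tool goes at most 62.5 mm and 10.7 degrees, less where a joint would pass 70% of its speed; a pose out of reach is approached as far as the arm can. A call with a gripper value outside its range is refused whole. "fingers" is the opening, from 0 (shut) to 1 (fully open), set as the call begins (left out, the last holds). The fingers move at their own pace and stop on an object; the grip force is fixed at half the most. Time passes only in rows, so rows that repeat a pose let the fingers close. It gives the time, the measured TCP pose, the force, the opening and the grip force at its end, in the units of the state.
- state(): the state, without advancing time (a new reading comes with each control period).
- imaging.read_camera(name): name is "scene" or "top"; returns a dict with "color" (400x640x3 uint8, red, green, blue), "z_map" (400x640 float32, mm along the optical axis (not along the pixel's ray), 0 where there is no reading), "intrinsics" (3x3 intrinsics, pixels), "distortion" ([k1, k2, p1, p2, k3] as OpenCV has them; the pictures are not rectified), "camera_from_world" (4x4, takes a point from world to camera coordinates). Camera axes: x right, y up, looking along -z (the intrinsics and any distortion apply to the point x, -y, -z); pixel columns grow to the right and rows downward; lengths in mm; the calibration is good to about 2 mm. A picture is of the moment at which its call begins.
- env.job_done(): hands the job in; it is judged then, once.
Trained networks look in the newest picture that a camera, given by its name, has taken for a name from the list of things; names that differ only in an ending like _2 or _b are one class to them, and where a whole thing is asked for, a point or a joint stands for the part that bears it (a point fixed in the world has none). Each returns a list of dicts, best first, with "confidence" (0 to 1); they miss things now and then, are a little off and sometimes report something else, mostly with a low value. They report only what shows in the picture. A call takes as long as a camera call.
- spot_in(camera, target): "bbox" ([left, top, right, bottom] in pixels, round what is visible of it).
- mark_of(camera, target): "uv" ([column, row] in pixels: a listed point, or the origin of a listed thing).
The state is a dict: "t": time; "joints": joint angles; "qvel": joint speeds; "tau": joint torques, N m; "eef_pos": TCP position; "tcp_rot": TCP orientation; "ft_force": force on the tool from outside, world axes, zero at the start; "moment": the same for the moment, N m; "opening": opening from 0.0 (shut) to 1.0 (fully open); "grip_force": force on a finger pad.
Only numpy, scipy, OpenCV 4.12 (cv2) and the standard library are available. Lean on these libraries where they do the work, as an engineer would, in place of code of your own. Each camera call takes 0.05 s, during which the arm holds its last target. There are 200 camera calls.

## Working session

There is one attempt and no reset: what is moved stays moved. The work goes in short steps, Python scripts to look and compute and a tool call to move; the robot and the scene stay as the last step left them, time stands still between calls to the robot, and variables do not carry over. Pictures are saved under pics/ and viewed, at most 10 in all, crops included, and the job is handed in when it is done.

Besides the shell and the picture viewer there is one more tool, called by a JSON object that holds its "name" and its "arguments", one argument or row to a line. step_arm: Moves the arm, as the interface text tells. Its arguments: {"type":"object","properties":{"increments":{"type":"array"},"fingers":{"type":"number"}},"required":["increments"]}

```bash
mkdir -p pics; cat > h.py <<'E'
import numpy as np, cv2
from cell import state, imaging, env, spot_in, mark_of
def cam(n,save=None):
    c=imaging.read_camera(n)
    if save: cv2.imwrite('pics/'+save,c['color'][...,::-1])
    return c
def ray(c,uv):
    K=np.array(c['intrinsics']);d=np.array(c['distortion'],float)
    p=cv2.undistortPoints(np.array([[uv]],float),K,d)[0,0]
    M=np.array(c['camera_from_world']);R=M[:3,:3];t=M[:3,3]
    return -R.T@t, R.T@np.array([p[0],-p[1],-1.])
def atz(c,uv,z):
    o,d=ray(c,uv);return o+d*(z-o[2])/d[2]
def atd(c,uv):
    u,v=int(round(uv[0])),int(round(uv[1]))
    w=c['z_map'][max(v-2,0):v+3,max(u-2,0):u+3];w=w[w>0]
    if len(w)==0:return None
    o,d=ray(c,uv);return o+d*np.median(w)
def proj(c,P):
    M=np.array(c['camera_from_world']);q=(M[:3,:3]@np.array(P,float).T).T+M[:3,3]
    q=q*[1,-1,-1]
    return cv2.projectPoints(q.reshape(-1,1,3),np.zeros(3),np.zeros(3),np.array(c['intrinsics']),np.array(c['distortion'],float))[0][:,0]
E
python3 - <<'E'
from h import *
np.set_printoptions(precision=1,suppress=True)
for n in ['scene','top']:
    c=cam(n,n+'0.png')
    print(n,(-np.array(c['camera_from_world'])[:3,:3].T@np.array(c['camera_from_world'])[:3,3]))
    for t in ['press','lever','lever_end','flap_lip','catch_tab','panel','cradle','stop','tape_measure','spool_solder','side_cutters']:
        m=mark_of(n,t)[:2]
        for k in m: print(t,np.array(k['uv']),round(k['confidence'],2),atd(c,k['uv']))
print(state())
E
```

```text
scene [-310.6  720.2  688.8]
press [321.7 219.6] 0.85 [524.1 -14.6  96.1]
lever [308.7 217.2] 0.58 [583.2 -18.9  78.6]
lever [339.  225.9] 0.42 [453.  -10.3 107.8]
lever_end [339.  222.5] 0.75 [453.5 -10.6 117.3]
lever_end [236.3 274.9] 0.62 [547.3 241.6  26.4]
flap_lip [315.8 204.7] 0.97 [ 652.6 -104.6   63.2]
catch_tab [309.6 246.9] 0.66 [512.9  37.9  38.3]
panel [339.8 228.5] 0.58 [ 550.9 -107.2   23.6]
panel [336.6 221.3] 0.17 [462.4 -10.6 117.1]
cradle [307.7 214.7] 0.7 [598.3 -28.   77.4]
stop [301.4 205.7] 0.77 [660.  -55.7  73.4]
stop [310.1 243.5] 0.68 [520.7  29.5  41.8]
tape_measure [237.2 275. ] 0.59 [545.9 240.   26.1]
spool_solder [273.  291.2] 0.95 [437.5 212.3  24.4]
side_cutters [382.9 200.1] 0.42 [223.6  94.9 296.2]
top [556.9 -71.2 987.8]
press [352.1 180.5] 0.79 [ 646.4 -133.2   16.9]
lever [309.4 190.6] 0.83 [618.4 -20.9  66.4]
lever_end [306.4 250.2] 0.66 [472.8 -13.7 112.4]
flap_lip [333.1 178.7] 0.57 [652.1 -82.4  19.8]
catch_tab [289.8 229.7] 0.62 [519.3  33.7  36.9]
panel [349.5 207. ] 0.96 [ 575.2 -123.3   39.4]
panel [349.2 180.3] 0.71 [ 647.3 -125.6   15.5]
cradle [307.5 195.3] 0.85 [606.4 -16.1  69.7]
cradle [443. 189.] 0.53 [ 618.9 -376.2    9.2]
tape_measure [223.9 211.6] 0.89 [570.1 205.8  37. ]
tape_measure [443.6 183.5] 0.2 [ 634.1 -380.4    2.7]
spool_solder [232.  255.6] 0.84 [454.8 186.6  30.5]
side_cutters [307.4 253. ] 0.69 [466.3 -16.1 114.2]
side_cutters [444.9 184.4] 0.61 [ 631.2 -381.9    8.7]
{'t': 1.2, 'joints': array([-1.3,  0.5,  1.6, -0. ,  1.1, -0.1]), 'qvel': array([ 0.,  0., -0., -0.,  0., -0.]), 'tau': array([ -0. , -61.2, -25.8,   0.1,   0. ,  -0. ]), 'eef_pos': array([ 234. , -579.6,  214.7]), 'tcp_rot': array([3.1, 0. , 0.4]), 'ft_force': array([ 1.1, -0.4,  1. ]), 'moment': array([-0., -0.,  0.]), 'grip_force': 0.0, 'opening': 1.0009841080645565}
```

View pics/top0.png

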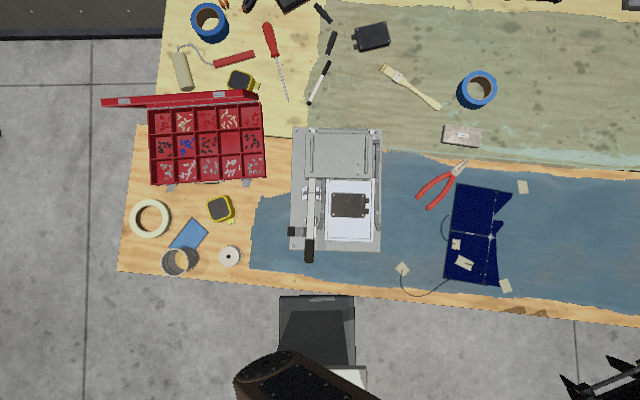

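View pics/scene0.png

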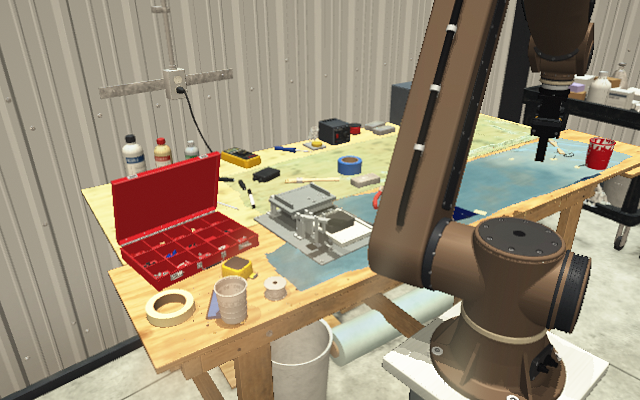

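The top view shows the press at columns 290–382, rows 127–250, with the lever grip near (308,250), the catch tab near (291,231) and the panel's white sheet at (326–374, 179–242). I'll zoom in for the pose.

```bash
python3 - <<'E'
from h import *
i=cv2.imread('pics/top0.png')[120:270,280:395]
cv2.imwrite('pics/crop0.png',cv2.resize(i,None,fx=4,fy=4,interpolation=cv2.INTER_CUBIC)[:600])
c=cam('top')
np.set_printoptions(precision=1,suppress=True,linewidth=250)
def g(u,v): p=atd(c,(u,v)); return None if p is None else p
# height map print
for v in range(124,264,6):
    print(v,[ (int(round(p[2])) if (p:=g(u,v)) is not None else -9) for u in range(286,392,4)])
E
```

```text
124 [-1, -1, 0, 0, -1, 0, 2, 2, 2, 2, 2, 1, 0, 1, 1, 2, 2, 2, 1, 1, 2, 2, 1, 1, 2, 1, 2]
130 [-1, -1, 7, 7, 7, 7, 69, 72, 71, 72, 71, 71, 71, 71, 70, 70, 70, 71, 71, 71, 69, 71, 65, 7, 3, 1, 1]
136 [-2, -2, 7, 7, 7, 68, 70, 69, 69, 69, 69, 68, 69, 69, 69, 68, 68, 69, 68, 69, 69, 69, 12, 7, 3, 1, 0]
142 [0, 0, 7, 7, 7, 68, 70, 70, 69, 70, 69, 69, 68, 69, 68, 69, 68, 69, 69, 67, 81, 68, 20, 20, 4, 1, 1]
148 [-1, 0, 7, 7, 6, 67, 70, 70, 69, 69, 69, 69, 69, 68, 69, 69, 69, 69, 69, 68, 82, 69, 15, 17, 2, 1, 2]
154 [-1, 0, 7, 8, 7, 69, 82, 70, 69, 69, 69, 69, 69, 69, 68, 69, 69, 68, 68, 69, 82, 69, 17, 18, 3, 2, 2]
160 [-1, 0, 7, 7, 7, 69, 82, 69, 69, 69, 69, 68, 68, 70, 70, 69, 69, 69, 69, 69, 83, 68, 14, 17, 5, 2, 2]
166 [-1, -1, 8, 7, 7, 68, 81, 69, 68, 69, 69, 69, 69, 69, 68, 69, 68, 69, 69, 69, 81, 69, 8, 17, 4, 2, 2]
172 [-1, 0, 8, 7, 7, 68, 70, 70, 69, 69, 68, 68, 69, 69, 70, 69, 68, 69, 70, 68, 69, 67, 8, 18, 4, 2, 2]
178 [-1, 1, 7, 7, 7, 7, 58, 60, 8, 23, 24, 22, 23, 37, 39, 38, 39, 59, 62, 63, 66, 44, 21, 18, 2, 2, 2]
184 [-1, 0, 7, 7, 7, 7, 61, 61, 7, 17, 21, 15, 15, 14, 14, 14,
[... 637 characters left out ...]
15, 15, 16, 20, 9, 2, 1, 2]
226 [2, 34, 31, 9, 9, 17, 93, 12, 17, 9, 20, 15, 15, 14, 15, 14, 14, 15, 14, 15, 15, 17, 18, 18, 2, 2, 2]
232 [4, 37, 35, 33, 68, 94, 97, 13, 8, 7, 21, 15, 15, 14, 14, 15, 14, 14, 15, 14, 15, 18, 9, 7, 2, 2, 1]
238 [2, 6, 8, 7, 8, 102, 102, 9, 7, 7, 21, 20, 21, 20, 21, 21, 20, 20, 21, 20, 16, 20, 9, 7, 2, 2, 2]
244 [2, 7, 7, 7, 7, 107, 108, 9, 7, 7, 7, 7, 7, 7, 7, 7, 7, 6, 6, 8, 7, 7, 6, 8, 2, 2, 2]
250 [2, 3, 4, 4, 4, 113, 113, 7, 4, 4, 3, 4, 5, 6, 5, 5, 5, 5, 5, 5, 5, 6, 6, 6, 2, 3, 2]
256 [2, 3, 2, 3, 3, 116, 116, 4, 3, 3, 2, 2, 2, 2, 2, 2, 2, 3, 1, 1, 2, 1, 1, 1, 2, 2, 1]
262 [4, 4, 4, 3, 3, 115, 116, 4, 3, 2, 3, 3, 2, 2, 1, 2, 2, 2, 2, 1, 2, 2, 1, 2, 2, 2, 2]
```

View pics/crop0.png

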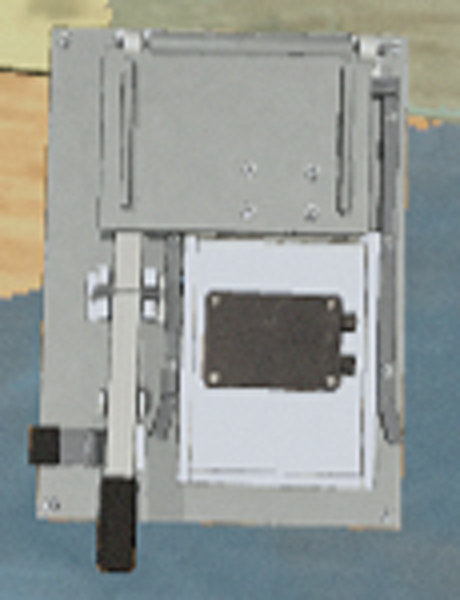

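```bash
python3 - <<'E'
from h import *
np.set_printoptions(precision=1,suppress=True,linewidth=250)
c=cam('top')
P=lambda u,v,z: atz(c,(279.6+u/4,119.6+v/4),z)
F={'flapFL':(100,228,70,0,119),'flapFR':(370,234,70,0,-53),'flapBL':(105,53,70,118,119),'pin':(124,290,71,-40,100),'leverend':(116,571,114,-40-175*.959-2,100)}
W=[];Q=[]
for k,(u,v,z,x,y) in F.items():
    w=P(u,v,z);W.append(w[:2]);Q.append((x,y))
W=np.array(W);Q=np.array(Q,float)
for k,(u,v) in {'bedFL':(38,519),'bedFR':(400,528),'bedBL':(50,30),'bedBR':(405,38)}.items(): print(k,P(u,v,8))
qa=Q-Q.mean(0);wa=W-W.mean(0)
th=np.arctan2((qa[:,0]*wa[:,1]-qa[:,1]*wa[:,0]).sum(),(qa*wa).sum());R=np.array([[np.cos(th),-np.sin(th)],[np.sin(th),np.cos(th)]])
o=W.mean(0)-R@Q.mean(0)
print('th',th,'o',o,'res',W-(o+Q@R.T))
T=lambda x,y:(o+R@np.array([x,y]))
# panel corners
for k,(u,v,z) in {'panFL':(179,482,23),'panFR':(371,488,23),'boxFL':(206,386,41),'boxFR':(341,389,41),'boxBL':(206,293,41),'boxBR':(340,296,41)}.items():
    w=P(u,v,z);print(k,w,'press',R.T@(w[:2]-o))
w=P(44,444,37);print('tab',w,R.T@(w[:2]-o))
for k,p in dict(origin=(0,0),lever_end=(-40-150*.959,100),panhome=(15,0),stop=(100,0)).items():print(k,T(*p))
E
```

```text
bedFL [465.9  39.4   8. ]
bedFR [ 455.5 -202.     8. ]
bedBL [797.5  26.5   8. ]
bedBR [ 786.  -215.5    8. ]
th -0.04382339218911303 o [ 648.1 -127.6] res [[ 0.8 -0.9]
 [ 0.7  0. ]
 [-4.7 -0.8]
 [ 1.8  1.8]
 [ 1.4 -0.1]]
panFL [489.7 -55.7  23. ] press [-161.4   64.9]
panFR [ 483.4 -181.9   23. ] press [-162.2  -61.4]
boxFL [552.5 -74.8  41. ] press [-97.8  48.5]
boxFR [ 548.8 -162.3   41. ] press [-97.7 -39. ]
boxBL [613.  -76.1  41. ] press [-37.3  49.9]
boxBR [ 609.2 -163.3   41. ] press [-37.3 -37.4]
tab [516.9  31.6  37. ] [-138.   153.3]
origin [ 648.1 -127.6]
lever_end [468.8 -19.6]
panhome [ 663.1 -128.2]
stop [ 748. -132.]
```

```bash
cat >> h.py <<'E'
from scipy.spatial.transform import Rotation as Ro
TH=-0.0438;O=np.array([648.1,-127.6])
def pw(x,y,z): return np.array([O[0]+x*np.cos(TH)-y*np.sin(TH),O[1]+x*np.sin(TH)+y*np.cos(TH),z])
def go(x,y,z,yaw=None):
    s=state();R=Ro.from_euler('xyz',s['tcp_rot'])
    d=R.inv().apply(pw(x,y,z)-np.array(s['eef_pos']))/1000
    print('t',round(s['t'],2),'pos',np.round(s['eef_pos'],1),'rpy',np.round(s['tcp_rot'],3),'F',np.round(s['ft_force'],1),'slide',np.round(d,4),'roll',None if yaw is None else round(s['tcp_rot'][2]-yaw,4),'target',pw(x,y,z))
E
python3 -c "
from h import *
go(-186,100,200,TH)"
```

```text
t 1.3 pos [ 234.  -579.6  214.7] rpy [3.141 0.    0.384] F [-0.1 -0.   0.2] slide [ 0.4254 -0.4322  0.0146] roll 0.4276 target [466.65698607 -19.55171127 200.        ]
```

{"name": "step_arm", "arguments": {
  "increments": [
    {"slide":[0.04,-0.04,0],"roll":0.08},
    {"slide":[0.08,-0.08,0],"roll":0.16},
    {"slide":[0.12,-0.12,0],"roll":0.24},
    {"slide":[0.16,-0.165,0],"roll":0.33},
    {"slide":[0.2,-0.205,0],"roll":0.4276}
  ],
  "fingers": 0
}}

```text
t: 1.92
eef_pos: [343.1, -312.8, 214.8]
tcp_rot: [3.141, -0.0, -0.047]
ft_force: [-0.4, -0.6, 0.1]
opening: 0.523
grip_force: 0.0
```

```bash
python3 -c "
from h import *
go(-186,100,150,TH)"
```

```text
t 1.93 pos [ 343.1 -312.8  214.8] rpy [ 3.141 -0.    -0.047] F [-0.4 -0.6  0.1] slide [ 0.1096 -0.2987  0.0648] roll -0.0034 target [466.65698607 -19.55171127 150.        ]
```

{"name": "step_arm", "arguments": {
  "increments": [
    {"slide":[0.02,-0.055,0.0],"roll":0},
    {"slide":[0.04,-0.11,0],"roll":0},
    {"slide":[0.06,-0.165,0.0],"roll":0},
    {"slide":[0.08,-0.22,0.015],"roll":0},
    {"slide":[0.1,-0.27,0.03],"roll":0}
  ]
}}

```text
t: 2.55
eef_pos: [455.1, -47.3, 184.7]
tcp_rot: [3.141, -0.001, -0.044]
ft_force: [1.3, -1.0, 0.2]
opening: 0.022
grip_force: 0.0
```

```bash
python3 -c "
from h import *
go(-186,100,125,TH)"
```

```text
t 2.55 pos [455.1 -47.3 184.7] rpy [ 3.141e+00 -1.000e-03 -4.400e-02] F [ 1.3 -1.   0.2] slide [ 0.0102 -0.0282  0.0597] roll 0.0003 target [466.65698607 -19.55171127 125.        ]
```

{"name": "step_arm", "arguments": {
  "increments": [
    {"slide":[0.01,-0.028,0.02],"roll":0},
    {"slide":[0.01,-0.028,0.06],"roll":0},
    {"slide":[0.01,-0.028,0.06],"roll":0}
  ]
}}

```text
t: 2.92
eef_pos: [464.6, -21.2, 123.1]
tcp_rot: [-3.141, 0.004, -0.043]
ft_force: [0.5, -0.2, 0.4]
opening: 0.007
grip_force: 0.0
```

```bash
python3 - <<'E'
from h import *
go(-186,100,125,TH)
c=cam('top');i=c['color'][120:270,270:420,::-1]
s=cam('scene')
p=proj(s,[pw(-100,60,60)])[0].astype(int);j=s['color'][max(p[1]-60,0):p[1]+60,max(p[0]-75,0):p[0]+75,::-1]
cv2.imwrite('pics/a1.png',np.hstack([cv2.resize(i,(400,400),interpolation=2),cv2.resize(j,(400,400*j.shape[0]//j.shape[1]),interpolation=2) if 0 else cv2.resize(j,(400,400),interpolation=2)]))
E
```

```text
t 2.92 pos [464.6 -21.2 123.1] rpy [-3.141  0.004 -0.043] F [ 0.5 -0.2  0.4] slide [ 0.002  -0.0017 -0.0019] roll 0.0007 target [466.65698607 -19.55171127 125.        ]
```

View pics/a1.png

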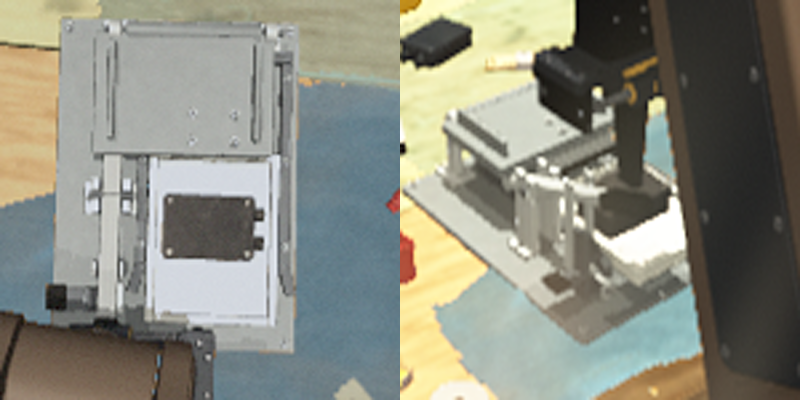

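The fingers sit right above the lever grip (left half, about (105,325); right half, tips at (630,180)). Next I press down in stages.

{"name": "step_arm", "arguments": {
  "increments": [
    {"slide":[0.002,-0.001,0.008],"roll":0},
    {"slide":[0.002,-0.001,0.016],"roll":0},
    {"slide":[0.002,-0.001,0.024],"roll":0},
    {"slide":[0.002,-0.001,0.032],"roll":0},
    {"slide":[0.002,-0.001,0.04],"roll":0}
  ]
}}

```text
t: 3.65
eef_pos: [467.2, -20.9, 84.7]
tcp_rot: [3.142, 0.001, -0.044]
ft_force: [-4.3, 0.1, 7.4]
opening: 0.004
grip_force: 3.2
```

{"name": "step_arm", "arguments": {
  "increments": [
    {"slide":[0,0,0.009],"roll":0},
    {"slide":[0,0,0.018],"roll":0},
    {"slide":[0,0,0.027],"roll":0},
    {"slide":[0,0,0.036],"roll":0},
    {"slide":[0,0,0.042],"roll":0}
  ]
}}

```text
t: 4.28
eef_pos: [468.0, -21.2, 42.9]
tcp_rot: [3.141, -0.001, -0.044]
ft_force: [-0.4, -1.7, 9.2]
opening: 0.006
grip_force: 4.6
```

{"name": "step_arm", "arguments": {
  "increments": [
    {"slide":[0,0,0.004],"roll":0},
    {"slide":[0,0,0.008],"roll":0},
    {"slide":[0,0,0.012],"roll":0},
    {"slide":[0,0,0.014],"roll":0},
    {"slide":[0,0,0.014],"roll":0}
  ]
}}

```text
t: 4.9
eef_pos: [469.8, -21.4, 29.8]
tcp_rot: [3.141, -0.005, -0.044]
ft_force: [1.5, 0.0, 14.2]
opening: 0.004
grip_force: 6.8
```

{"name": "step_arm", "arguments": {
  "increments": [
    {"slide":[0,0,0.002],"roll":0},
    {"slide":[0,0,0.004],"roll":0},
    {"slide":[0,0,0.005],"roll":0},
    {"slide":[0,0,0.005],"roll":0}
  ]
}}

```text
t: 5.4
eef_pos: [470.4, -21.4, 27.8]
tcp_rot: [3.14, -0.009, -0.044]
ft_force: [-9.3, 0.9, 69.6]
opening: 0.005
grip_force: 34.0
```

{"name": "step_arm", "arguments": {
  "increments": [
    {"slide":[0,0,-0.004],"roll":0},
    {"slide":[0,0,-0.007],"roll":0},
    {"slide":[0,0,-0.009],"roll":0},
    {"slide":[0,0,-0.012],"roll":0},
    {"slide":[0,0,-0.014],"roll":0}
  ]
}}

```text
t: 6.02
eef_pos: [467.5, -20.8, 37.5]
tcp_rot: [-3.142, 0.001, -0.044]
ft_force: [0.4, 0.1, -0.4]
opening: 0.006
grip_force: 0.0
```

{"name": "step_arm", "arguments": {
  "increments": [
    {"slide":[0,0,-0.03],"roll":0},
    {"slide":[0,0,-0.08],"roll":0},
    {"slide":[0,0.04,-0.1],"roll":0},
    {"slide":[0,0.08,-0.1],"roll":0},
    {"slide":[-0.01,0.112,-0.1],"roll":0}
  ]
}}

```text
t: 6.65
eef_pos: [452.9, -133.6, 137.9]
tcp_rot: [3.141, -0.001, -0.044]
ft_force: [1.0, 0.3, -0.2]
opening: 0.0
grip_force: 0.0
```

```bash
python3 - <<'E'
from h import *
np.set_printoptions(precision=1,suppress=True,linewidth=250)
c=cam('top');i=c['color'][120:270,270:420,::-1]
s=cam('scene')
p=proj(s,[pw(-60,60,60)])[0].astype(int);j=s['color'][p[1]-60:p[1]+60,p[0]-60:p[0]+60,::-1]
cv2.imwrite('pics/a2.png',np.hstack([cv2.resize(i,(400,400),interpolation=2),cv2.resize(j,(400,400),interpolation=2)]))
for q in [(5,80,97),(5,0,97),(-100,100,50),(-60,100,60)]:
    print(q,atd(c,proj(c,[pw(*q)])[0]))
go(-190,-12,13,TH)
E
```

```text
(5, 80, 97) [657.2 -47.8  91.5]
(5, 0, 97) [ 653.6 -128.1   92.4]
(-100, 100, 50) [552.6 -23.3  50.5]
(-60, 100, 60) [592.5 -25.2  61.7]
t 6.75 pos [ 452.1 -134.2  137.5] rpy [ 3.1  0.  -0. ] F [-0.8 -0.  -0.2] slide [ 0.  -0.   0.1] roll -0.0027 target [ 457.8 -131.3   13. ]
```

View pics/a2.png

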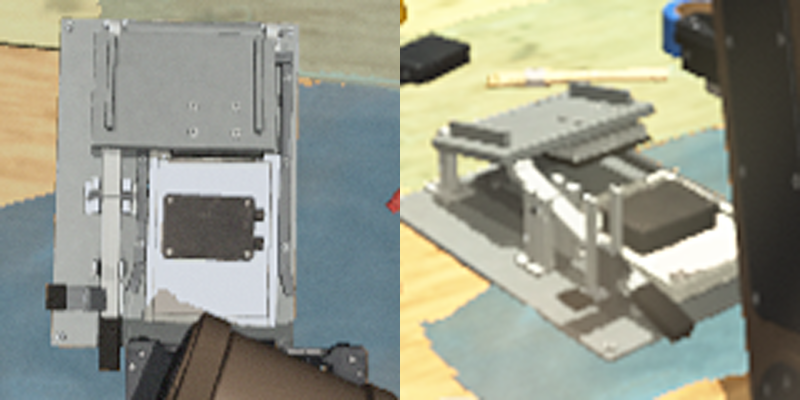

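The flap is held up (its edge at z≈92) and the lever stays down under the catch, in the left half at (110,345). The panel hasn't moved, with its near edge at about row 322. Next I go down behind the panel.

{"name": "step_arm", "arguments": {
  "increments": [
    {"slide":[0.002,0,0.04],"roll":0},
    {"slide":[0.002,0,0.09],"roll":0},
    {"slide":[0.002,0,0.12],"roll":0},
    {"slide":[0.002,0,0.124],"roll":0},
    {"slide":[0.002,0,0.124],"roll":0}
  ]
}}

```text
t: 7.38
eef_pos: [455.1, -132.1, 14.1]
tcp_rot: [3.142, -0.0, -0.044]
ft_force: [0.1, -0.3, 0.2]
opening: 0.005
grip_force: 0.0
```

```bash
python3 -c "
from h import *
go(-172,-14,14,TH)
go(-80,-14,14,TH)"
```

```text
t 7.38 pos [ 455.1 -132.1   14.1] rpy [ 3.142 -0.    -0.044] F [ 0.1 -0.3  0.2] slide [0.0206 0.0011 0.0001] roll 0.0003 target [ 475.65195551 -134.05538163   14.        ]
t 7.38 pos [ 455.1 -132.1   14.1] rpy [ 3.142 -0.    -0.044] F [ 0.1 -0.3  0.2] slide [1.126e-01 1.100e-03 1.000e-04] roll 0.0003 target [ 567.56372138 -138.08369333   14.        ]
```

{"name": "step_arm", "arguments": {
  "increments": [
    {"slide":[0.012,0,0],"roll":0},
    {"slide":[0.02,0,0],"roll":0},
    {"slide":[0.025,0,0],"roll":0},
    {"slide":[0.03,0,0],"roll":0},
    {"slide":[0.035,0,0],"roll":0}
  ]
}}

```text
t: 8.0
eef_pos: [489.3, -133.6, 14.0]
tcp_rot: [-3.141, 0.002, -0.044]
ft_force: [-6.9, -0.7, 6.8]
opening: 0.004
grip_force: 3.5
```

{"name": "step_arm", "arguments": {
  "increments": [
    {"slide":[0.007,0,0],"roll":0},
    {"slide":[0.014,0,0],"roll":0},
    {"slide":[0.021,0,0],"roll":0},
    {"slide":[0.028,0,0],"roll":0},
    {"slide":[0.035,0,0],"roll":0}
  ]
}}

```text
t: 8.62
eef_pos: [524.4, -135.2, 14.0]
tcp_rot: [-3.141, 0.002, -0.044]
ft_force: [-6.6, -0.2, 4.8]
opening: 0.004
grip_force: 3.1
```

{"name": "step_arm", "arguments": {
  "increments": [
    {"slide":[0.007,0,0],"roll":0},
    {"slide":[0.014,0,0],"roll":0},
    {"slide":[0.021,0,0],"roll":0},
    {"slide":[0.028,0,0],"roll":0},
    {"slide":[0.032,0,0],"roll":0}
  ]
}}

```text
t: 9.25
eef_pos: [556.5, -136.6, 14.0]
tcp_rot: [-3.141, 0.001, -0.044]
ft_force: [-6.8, -0.1, 6.3]
opening: 0.002
grip_force: 3.4
```

{"name": "step_arm", "arguments": {
  "increments": [
    {"slide":[0.003,0,0],"roll":0},
    {"slide":[0.006,0,0],"roll":0},
    {"slide":[0.009,0,0],"roll":0}
  ]
}}

```text
t: 9.62
eef_pos: [565.1, -137.0, 14.0]
tcp_rot: [-3.141, 0.002, -0.044]
ft_force: [-13.7, 0.1, 6.4]
opening: 0.005
grip_force: 7.4
```

{"name": "step_arm", "arguments": {
  "increments": [
    {"slide":[0.001,0,0],"roll":0},
    {"slide":[0.002,0,0],"roll":0}
  ]
}}

```text
t: 9.88
eef_pos: [565.2, -136.9, 13.9]
tcp_rot: [-3.141, 0.006, -0.043]
ft_force: [-18.9, -2.9, 13.2]
opening: 0.006
grip_force: 9.1
```

{"name": "step_arm", "arguments": {
  "increments": [
    {"slide":[0.001,0,0],"roll":0},
    {"slide":[0.002,0,0],"roll":0},
    {"slide":[0.002,0,0],"roll":0}
  ]
}}

```text
t: 10.25
eef_pos: [565.3, -136.8, 13.9]
tcp_rot: [-3.14, 0.01, -0.043]
ft_force: [-23.9, -3.9, 17.7]
opening: 0.007
grip_force: 12.3
```

```bash
python3 - <<'E'
from h import *
go(-80,-14,14,TH)
c=cam('top');i=c['color'][120:270,270:420,::-1]
s=cam('scene')
p=proj(s,[pw(-20,40,40)])[0].astype(int);j=s['color'][p[1]-50:p[1]+50,p[0]-50:p[0]+50,::-1]
cv2.imwrite('pics/a3.png',np.hstack([cv2.resize(i,(400,400),interpolation=2),cv2.resize(j,(400,400),interpolation=2)]))
E
```

```text
t 10.25 pos [ 565.3 -136.8   13.9] rpy [-3.14   0.01  -0.043] F [-23.9  -3.9  17.7] slide [ 0.0023  0.0012 -0.0002] roll 0.0005 target [ 567.56372138 -138.08369333   14.        ]
```

View pics/a3.png

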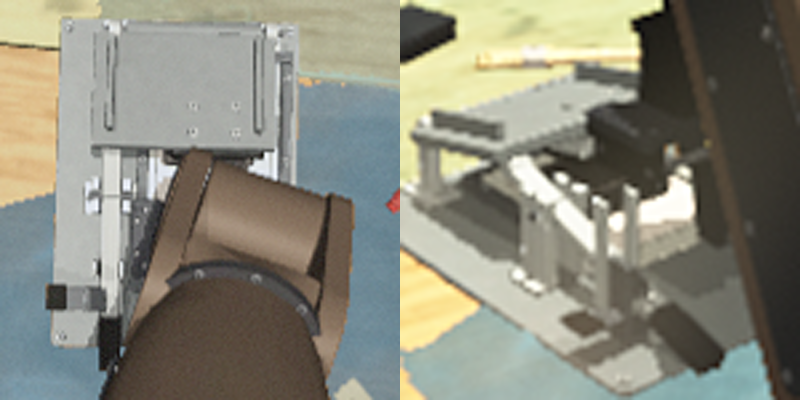

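The panel is under the flap and pushes hard against something, within about 2 mm of the predicted home position. I'll back off and verify its position.

{"name": "step_arm", "arguments": {
  "increments": [
    {"slide":[-0.01,0,0],"roll":0},
    {"slide":[-0.05,0,0],"roll":0},
    {"slide":[-0.1,0,0],"roll":0},
    {"slide":[-0.11,0,-0.05],"roll":0},
    {"slide":[-0.11,0,-0.11],"roll":0}
  ]
}}

```text
t: 10.98
eef_pos: [459.1, -132.4, 124.6]
tcp_rot: [-3.141, 0.001, -0.044]
ft_force: [0.9, -0.3, 0.6]
opening: 0.005
grip_force: 0.0
```

```bash
python3 - <<'E'
from h import *
go(-138,157,60,TH+np.pi/2);go(-138,157,60,TH-np.pi/2);print(state()['joints'])
c=cam('top');i=c['color'][160:260,290:390,::-1]
cv2.imwrite('pics/a4.png',cv2.resize(i,(600,600),interpolation=2))
q=np.array([pw(-70,65,23),pw(-70,-65,23),pw(-185,100,30),pw(0,0,95)]);print((proj(c,q)-[289.5,159.5])*6)
E
```

```text
t 10.97 pos [ 459.1 -132.4  124.6] rpy [-3.141e+00  1.000e-03 -4.400e-02] F [ 0.9 -0.3  0.6] slide [ 0.0506 -0.1701  0.0646] roll -1.5714 target [517.10675269  35.29189408  60.        ]
t 10.97 pos [ 459.1 -132.4  124.6] rpy [-3.141e+00  1.000e-03 -4.400e-02] F [ 0.9 -0.3  0.6] slide [ 0.0506 -0.1701  0.0646] roll 1.5702 target [517.10675269  35.29189408  60.        ]
[-4.19229039e-01  4.12859841e-01  2.01012587e+00  1.36018275e-04
  7.19938255e-01  1.19588246e+00]
[[213.67999447 275.53729254]
 [508.21015019 282.36561011]
 [127.11716563 537.19932495]
 [373.51328022 104.52094978]]
```

View pics/a4.png

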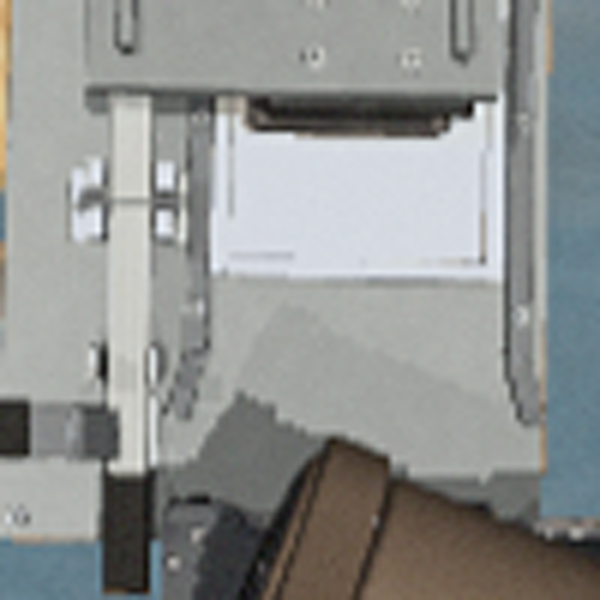

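The panel's near edge is at row ~276, against 275–282 predicted for home, so the panel is home. Next I turn 90° and go to the tab.

{"name": "step_arm", "arguments": {
  "increments": [
    {"slide":[0.005,-0.017,0],"roll":-0.16},
    {"slide":[0.01,-0.034,0],"roll":-0.32},
    {"slide":[0.015,-0.051,0],"roll":-0.48},
    {"slide":[0.02,-0.068,0],"roll":-0.64},
    {"slide":[0.025,-0.085,0],"roll":-0.8}
  ]
}}

```text
t: 11.65
eef_pos: [489.3, -48.1, 123.9]
tcp_rot: [3.14, -0.001, 0.762]
ft_force: [0.5, -0.1, 0.3]
opening: 0.003
grip_force: 0.0
```

```bash
python3 - <<'E'
from h import *
go(-138,157,100,TH+np.pi/2)
E
```

```text
t 11.65 pos [489.3 -48.1 123.9] rpy [ 3.14e+00 -1.00e-03  7.62e-01] F [ 0.5 -0.1  0.3] slide [ 0.0777 -0.0412  0.0239] roll -0.7655 target [517.10675269  35.29189408 100.        ]
```

{"name": "step_arm", "arguments": {
  "increments": [
    {"slide":[0.016,-0.008,0],"roll":-0.16},
    {"slide":[0.031,-0.016,0],"roll":-0.32},
    {"slide":[0.047,-0.024,0],"roll":-0.48},
    {"slide":[0.063,-0.033,0.0],"roll":-0.64},
    {"slide":[0.0777,-0.0412,0.01],"roll":-0.772}
  ]
}}

```text
t: 12.28
eef_pos: [517.9, 35.3, 114.3]
tcp_rot: [3.138, 0.0, 1.533]
ft_force: [-1.1, -0.4, -0.6]
opening: 0.006
grip_force: 0.0
```

```bash
python3 - <<'E'
from h import *
go(-138,157,45,TH+np.pi/2)
E
```

```text
t 12.28 pos [517.9  35.3 114.3] rpy [3.138 0.    1.533] F [-1.1 -0.4 -0.6] slide [-0.0001 -0.001   0.0693] roll 0.0061 target [517.10675269  35.29189408  45.        ]
```

{"name": "step_arm", "arguments": {
  "increments": [
    {"slide":[0,-0.001,0.03],"roll":0},
    {"slide":[0,-0.001,0.06],"roll":0},
    {"slide":[0,-0.001,0.068],"roll":0},
    {"slide":[0,-0.001,0.07],"roll":0}
  ]
}}

```text
t: 12.78
eef_pos: [516.2, 34.6, 43.8]
tcp_rot: [3.141, 0.0, 1.528]
ft_force: [0.3, 0.6, 0.7]
opening: 0.004
grip_force: 0.0
```

{"name": "step_arm", "arguments": {
  "increments": [
    {"slide":[0,0,0.004],"roll":0},
    {"slide":[0,0,0.008],"roll":0},
    {"slide":[0,0,0.012],"roll":0},
    {"slide":[0,0,0.015],"roll":0}
  ]
}}

```text
t: 13.28
eef_pos: [516.2, 34.9, 29.0]
tcp_rot: [3.14, -0.0, 1.528]
ft_force: [0.6, 2.9, 2.6]
opening: 0.002
grip_force: 1.6
```

{"name": "step_arm", "arguments": {
  "increments": [
    {"slide":[0,0,0.003],"roll":0},
    {"slide":[0,0,0.006],"roll":0},
    {"slide":[0,0,0.008],"roll":0},
    {"slide":[0,0,0.009],"roll":0}
  ]
}}

```text
t: 13.78
eef_pos: [516.2, 34.8, 20.8]
tcp_rot: [3.14, -0.0, 1.528]
ft_force: [-4.0, 5.6, 27.9]
opening: 0.009
grip_force: 14.3
```

```bash
python3 - <<'E'
from h import *
np.set_printoptions(precision=1,suppress=True)
c=cam('top')
for q in [(5,0,92),(5,80,92),(-60,100,60)]: print(q,atd(c,proj(c,[pw(*q)])[0]))
print(state()['ft_force'])
E
```

```text
(5, 0, 92) [ 654.8 -128.8   75.9]
(5, 80, 92) [658.4 -47.5  75.9]
(-60, 100, 60) [592.1 -25.6  70.2]
[-4.4  5.2 25.8]
```

The lever is released and the flap's front edge is at 76 mm, which matches clamping the box. Now I retreat.

{"name": "step_arm", "arguments": {
  "increments": [
    {"slide":[0,0,-0.008],"roll":0},
    {"slide":[0,0,-0.02],"roll":0},
    {"slide":[0,0,-0.07],"roll":0},
    {"slide":[0,0,-0.12],"roll":0},
    {"slide":[0,0,-0.17],"roll":0}
  ]
}}

```text
t: 14.45
eef_pos: [515.3, 34.5, 191.4]
tcp_rot: [-3.141, 0.0, 1.528]
ft_force: [0.9, -0.9, -0.2]
opening: 0.004
grip_force: 0.0
```

{"name": "step_arm", "arguments": {
  "increments": [
    {"slide":[0.03,0.03,-0.02],"roll":0},
    {"slide":[0.06,0.06,-0.02],"roll":0},
    {"slide":[0.08,0.08,-0.02],"roll":0},
    {"slide":[0.08,0.08,-0.02],"roll":0},
    {"slide":[0.08,0.08,-0.02],"roll":0}
  ]
}}

```text
t: 15.08
eef_pos: [598.4, 110.7, 209.4]
tcp_rot: [-3.141, 0.0, 1.528]
ft_force: [-0.3, 0.1, 0.4]
opening: 0.004
grip_force: 0.0
```

```bash
python3 - <<'E'
from h import *
np.set_printoptions(precision=1,suppress=True)
c=cam('top');i=c['color'][120:270,270:420,::-1]
s=cam('scene')
p=proj(s,[pw(-40,60,50)])[0].astype(int);j=s['color'][p[1]-60:p[1]+60,p[0]-60:p[0]+60,::-1]
cv2.imwrite('pics/a5.png',np.hstack([cv2.resize(i,(400,400),interpolation=2),cv2.resize(j,(400,400),interpolation=2)]))
for q in [(5,0,76),(110,0,71),(5,80,76),(-60,100,70),(-100,100,85)]: print(q,atd(c,proj(c,[pw(*q)])[0]))
go(-138,157,45)
E
```

```text
(5, 0, 76) [ 653.2 -127.9   74.8]
(110, 0, 71) [ 758.3 -132.5   69.5]
(5, 80, 76) [656.8 -47.8  73.7]
(-60, 100, 70) [592.5 -25.1  71. ]
(-100, 100, 85) [552.5 -22.9  77.9]
t 15.18 pos [598.5 110.5 209.7] rpy [-3.1  0.   1.5] F [ 0.4  0.  -0.3] slide [-0.1 -0.1  0.2] roll None target [517.1  35.3  45. ]
```

View pics/a5.png

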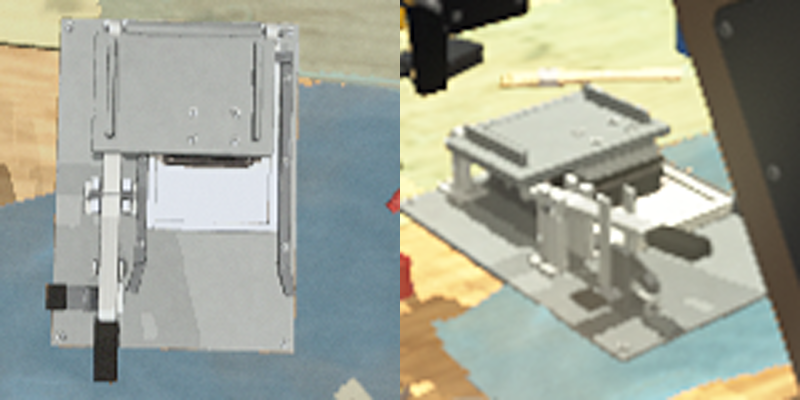

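The flap is down on the terminal box (front edge ~75 mm, back ~70 mm), the lever is up, the panel is home and the arm is clear. I'm handing it in.

```bash
python3 -c "
from cell import env
print(env.job_done())"
```

```text
the job is handed in; nothing more can be done
None
```

The job is handed in at about 15 s of the 61 s limit: the lever was latched, the panel pushed home against the stop, and the catch released so the flap clamps the terminal box. The highest wrist force I read was about 70 N, when the fingers pushed the lever onto its bump stop.

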